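# Return the staining things to their drip trays

## Task

Put the staining bench back in order: pick up the stain bottle, the oil vial, the square staining dish and the slide case, and set each one down (do not drop it) upright and flat on the floor of the steel drip tray that matches its shape and size, fully inside the rim. Leave the beaker and the wash bottle standing where they are.

Things in the scene. Friction and masses are not known exactly. Their poses are not given: they have to be found in the camera images.
- stain_bottle: Round amber glass stain bottle with a paper band and a black cap, upright. Body 50 mm diameter, straight-sided from the base to 52 mm up, then a shoulder; cap 27 mm diameter; 82 mm high overall. 100 to 200 g. Origin: centre of the underside; z up its axis. Belongs in the large round tray.
- oil_vial: Small round immersion-oil vial, amber glass with a white cap, upright. Body 28 mm diameter to 40 mm up, cap 25 mm diameter; 54 mm high overall. 28 to 56 g. Origin: centre of the underside; z up its axis. Belongs in the small round tray.
- staining_dish: Square white ceramic staining dish with a fixed glass lid and a small glass knob. 56 x 56 mm, straight sides to 44 mm up; lid to 50 mm, knob (16 mm diameter) to 60 mm. 140 to 280 g. The lid does not come off. Origin: centre of the underside; x and y along its sides, z up. Belongs in the square tray, sides parallel to the tray's.
- slide_case: Long closed grey plastic case for microscope slides with a small paper label on top: 96 mm long (its x), 38 mm wide (its y), 42 mm high. 90 to 185 g. Origin: centre of the underside; z up. Belongs in the long tray, lying along it, either way round.
- large_round_tray: The larger round drip tray, 66 mm inside diameter (72 outside). Fixed to the bench, stainless-steel rim 3 mm wide standing 8 mm above the bench, flat pale grey floor 3 mm above the bench; identical in finish to the other three trays, told apart by outline and size. Origin: centre of the underside, at bench height; z up. 
- small_round_tray: The smaller round drip tray, 44 mm inside diameter (50 outside). Fixed to the bench, stainless-steel rim 3 mm wide standing 8 mm above the bench, flat pale grey floor 3 mm above the bench; identical in finish to the other three trays, told apart by outline and size. Origin: centre of the underside, at bench height; z up. 
- square_tray: The square drip tray, 72 x 72 mm inside (78 outside). Fixed to the bench, stainless-steel rim 3 mm wide standing 8 mm above the bench, flat pale grey floor 3 mm above the bench; identical in finish to the other three trays, told apart by outline and size. Origin: centre of the underside, at bench height; z up. x and y along its sides.
- long_tray: The long drip tray, 112 mm (its x) by 54 mm (its y) inside (118 x 60 outside). Fixed to the bench, stainless-steel rim 3 mm wide standing 8 mm above the bench, flat pale grey floor 3 mm above the bench; identical in finish to the other three trays, told apart by outline and size. Origin: centre of the underside, at bench height; z up. 
- beaker: Bystander: open, empty glass beaker, 54 mm diameter, 65 mm high, loose, to be left alone. Origin: centre of the underside; z up.
- wash_bottle: Bystander: white plastic wash bottle, 48 mm diameter, 121 mm high with its thin bent spout reaching up to 30 mm to its own x side, loose, to be left alone. Origin: centre of the underside; z up.
Mind the look-alikes: they are no part of the job. What is shaped like the long_tray but green is not meant. Leave any green look-alike of the staining_dish alone.

How it is judged:
By the outcome, as a careful person would: the job done as asked, in the order asked, and still so for the second after the job is handed in, with the robot touching nothing.
It also fails if it takes over 115 s, if anything falls off the work surface, if the arm or the gripper's body presses on something with over 40 N, if the wrist force passes 120 N, or if a joint passes its speed limit or range.

## Robot

A 6-joint arm with a two-finger parallel gripper is mounted at the origin on the work surface. World frame = base frame: x ahead of the robot, y to its left, z up, the work surface at z = 0. Lengths are in m, angles in rad, forces in N, time in s.
With the tool pointing down it reaches from about 0.275 to 0.775 m from the base axis. Payload 14.6 kg.
Tool frame: the origin (TCP) lies midway between the tips of the shut fingers; the grasp point (between the pads) lies 19 mm behind it (arm.grip_depth is the distance from the TCP to the grasp point, in m); z points along the fingers, y is the line along which they close (so a half turn about z gives the same grasp; the last joint's range is limited). The gripper opens to 85 mm and grips with 20 to 120 N. Pads are 22 mm wide; open, the fingers measure 114 mm over their backs; the gripper's body (76 mm by 85 mm) begins 54 mm behind the grasp point. The pads swing forward as they close: fully open they stand 13 mm farther back than shut.
Start: joints at [1.126, 0.263, -0.048, 1.259, 0, 1.415], TCP at [0.15, 0.503, 0.231] pointing down, gripper open.
Joint ranges: [-2.65, 2.65], [-0.89, 1.7], [-1.18, 1.37], [-2.13, 2.11], [-1.35, 1.29], [-3.14, 3.14]. Speed limits (rad/s): [1.89, 1.89, 2.57, 2.79, 3.14, 3.14].

## Interface

Orientations are given as a unit quaternion [x, y, z, w].
In Python, from plant import arm, eyes, job, nets gives the robot as it stands. The module is installed in compiled form; this text tells all that it offers.
- The arm moves only by the shell command python3 -m crank 'ROWS'. ROWS is JSON, a list of rows, each a list of 5 numbers: the gripper command: -1 is shut, 1 is fully open, values between are in proportion, then the shift along the tool's x, y, z scaled (see below), then the turn about the tool's z scaled (see below). In form: [[claw, dx, dy, dz, spin], ...]. A call has 1 to 12 rows; each row is the pose to reach, as a shift and turn from the pose commanded when the call began, along the tool's axes at that moment; what a row does not reach only later rows make up. The controller multiplies each number of a shift by 1 m and each number of a turn by 0.5 rad. A row lasts 1/8 s, in which the tool goes at most 62.5 mm and 10.7 degrees, less where a joint would pass 70% of its speed; a pose out of reach is approached as far as the arm can. A call with a number of a shift or a turn outside -1 to 1 is refused whole. A call with a gripper value outside its range is refused whole. The fingers move at their own pace and stop on an object; the grip force is fixed at half the most. Time passes only in rows, so rows that repeat a pose let the fingers close. It gives the time, the measured TCP pose, the force, the opening and the grip force at its end, in the units of the state.
- arm.get_state(): the state, without advancing time (a new reading comes with each control period).
- eyes.snapshot(name): name is "scene" or "top" or "wrist"; returns the picture (420x560x3 uint8, red, green, blue); there is no depth.
- eyes.calibration(name): a dict with "fx", "fy", "cx", "cy" (pixels), "xyz" and "rotation" of the camera in the world. Camera axes: x right, y up, looking along -z (the intrinsics and any distortion apply to the point x, -y, -z); pixel columns grow to the right and rows downward; lengths in m; the calibration is good to about 2 mm. A picture is of the moment at which its call begins: read the wrist's pose just before it. calibration takes no time and is no camera call; for the wrist camera it gives the pose at the moment of the call.
- job.finish_job(): hands the job in; it is judged then, once.
Trained networks look in the newest picture that a camera, given by its name, has taken for a name from the list of things; names that differ only in an ending like _2 or _b are one class to them, and where a whole thing is asked for, a point or a joint stands for the part that bears it (a point fixed in the world has none). Each returns a list of dicts, best first, with "score" (0 to 1); they miss things now and then, are a little off and sometimes report something else, mostly with a low value. They report only what shows in the picture. A call takes as long as a camera call. They do not tell look-alikes from the thing itself.
- nets.masks_of(camera, target): "mask" (420x560 bool, what is visible of it) and "pixel" ([column, row] in pixels, amid what is visible of it).
The state is a dict: "time": time; "joints": joint angles; "qd": joint speeds; "joint_efforts": joint torques, N m; "ee_pos": TCP position; "orientation": TCP orientation; "force": force on the tool from outside, world axes, zero at the start; "wrist_torque": the same for the moment, N m; "opening": finger opening in m; "grasp_force": force on a finger pad.
Only numpy, scipy, OpenCV 4.12 (cv2) and the standard library are available. Lean on these libraries where they do the work, as an engineer would, in place of code of your own. Each camera call takes 0.05 s, during which the arm holds its last target. There are 200 camera calls.

## Working session

There is one attempt and no reset: what is moved stays moved. The work goes in short steps, Python scripts to look and compute and a shell command to move; the robot and the scene stay as the last step left them, time stands still between calls to the robot, and variables do not carry over. Pictures are saved under pics/ and viewed, at most 14 in all, crops included, and the job is handed in when it is done.

```bash
mkdir -p pics
cat > h.py <<'E'
import numpy as np, cv2
from plant import arm, eyes, job, nets
def snap(n,f=None):
    im=eyes.snapshot(n)
    if f: cv2.imwrite('pics/'+f,im[:,:,::-1])
    return im
def ray(c,px):
    R=np.array(c['rotation']); 
    if R.size==4:
        from scipy.spatial.transform import Rotation as Q; R=Q.from_quat(R.ravel()).as_matrix()
    u,v=px; d=R@np.array([(u-c['cx'])/c['fx'],-(v-c['cy'])/c['fy'],-1.]); return np.array(c['xyz']),d
def at(c,px,z):
    o,d=ray(c,px); return (o+d*(z-o[2])/d[2])
E
python3 - <<'E'
from h import *
print(arm.get_state())
for n in('top','scene','wrist'): print(n,eyes.calibration(n))
snap('top','top.png');snap('scene','scene.png')
c=eyes.calibration('top')
for t,z in dict(stain_bottle=.08,oil_vial=.054,staining_dish=.05,slide_case=.042,large_round_tray=.008,small_round_tray=.008,square_tray=.008,long_tray=.008,beaker=.065,wash_bottle=.1).items():
    for r in nets.masks_of('top',t)[:3]:
        m=r['mask'].astype('uint8'); p=cv2.findNonZero(m)
        print(t,round(r['score'],2),np.round(r['pixel']),m.sum(),[np.round(a,1) for a in cv2.minAreaRect(p)],at(c,cv2.minAreaRect(p)[0],z).round(3))
E
```

```text
{'time': 0.0, 'joints': array([ 1.12568674e+00,  2.63498443e-01, -4.89182078e-02,  1.25942211e+00,
       -1.27276111e-06,  1.41548108e+00]), 'qd': array([ 1.65790130e-03,  5.60596255e-05,  1.12042882e-03, -1.15603686e-03,
       -9.81043741e-04,  4.65993095e-06]), 'joint_efforts': array([-3.25215922e-03, -6.37624526e+01,  3.84558678e+01,  1.38250762e-02,
       -1.15616390e-04,  4.61770117e-05]), 'ee_pos': array([0.14991373, 0.50285189, 0.23084467]), 'orientation': array([ 1.44390658e-01,  9.89520624e-01, -4.98094628e-04, -1.53528486e-04]), 'force': array([-0.1055487 ,  0.34905022,  0.08058025]), 'wrist_torque': array([ 0.03795421,  0.03205124, -0.01984443]), 'grasp_force': 0.0, 'opening': 0.08557494864434624}
top {'fx': 532.6187489544083, 'fy': 532.6187489544083, 'cx': 281.9284095625467, 'cy': 207.75742290661884, 'xyz': array([ 0.36227834, -0.04155498,  1.36462592]), 'rotation': array([ 0.04877554, -0.0308256 , -0.70372824,  0.70812237])}
scene {'fx': 523.6581052289281, 'fy': 523.6581052289281, 'cx': 285.3414409676466, 'cy': 210.64193823580496, 'xyz': array([ 1.499246  , -0.4090164
[... 1377 characters left out ...]
08]
square_tray 0.89 [230. 224.] 901 [array([230.3, 222.9]), array([29.9, 30.6]), np.float64(60.9)] [0.476 0.125 0.008]
long_tray 0.93 [324. 225.] 1157 [array([323.4, 227. ]), array([47.2, 26.1]), np.float64(10.0)] [ 0.467 -0.112  0.008]
long_tray 0.88 [326. 279.] 1043 [array([327.9, 281.9]), array([23. , 46.6]), np.float64(87.0)] [ 0.328 -0.124  0.008]
long_tray 0.59 [448. 263.] 1115 [array([448.3, 263.3]), array([24., 48.]), np.float64(85.2)] [ 0.377 -0.426  0.008]
beaker 0.56 [371. 210.] 379 [array([371.5, 210. ]), array([20., 21.]), np.float64(90.0)] [ 0.505 -0.227  0.065]
wash_bottle 0.73 [278. 197.] 359 [array([279.5, 191. ]), array([22., 19.]), np.float64(90.0)] [ 0.546 -0.003  0.1  ]
```

```bash
python3 -c "
import cv2
a=cv2.imread('pics/top.png')[110:320,110:490];cv2.imwrite('pics/topc.png',cv2.resize(a,(760,420),interpolation=cv2.INTER_CUBIC))"
```

```text
(no output)
```

View pics/topc.png

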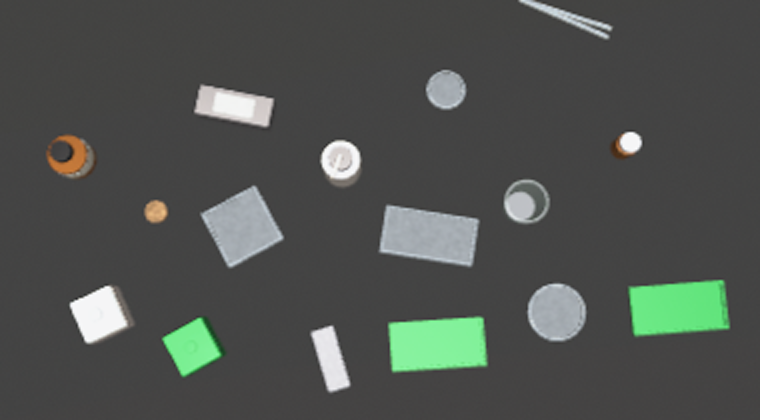

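View pics/scene.png

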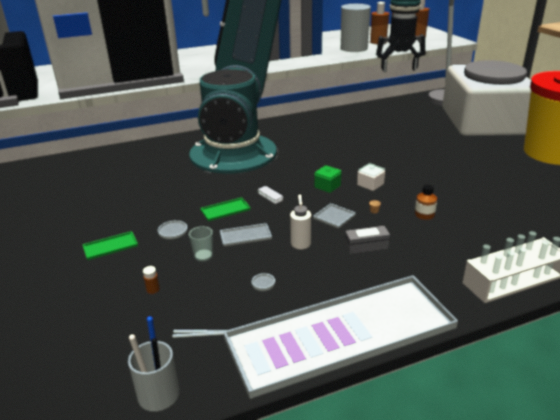

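The white dish is the real one (top pixel 160,267) and the green one at (206,282) is the look-alike. The grey long tray is at (324,227); green ones are at (327,281) and (448,263). The stain bottle is at (145,188), the vial at (422,182), the beaker at (372,210) and the wash bottle at (280,191). I'll work in the listed order, so the bottle goes first.

```bash
cat >> h.py <<'E'
from scipy.spatial.transform import Rotation as Rn
def go(x,y,z,yaw=None):
    """yaw: deg of tool y axis in world, mod 180; prints shift & turn in row units"""
    s=arm.get_state(); R=Rn.from_quat(s['orientation']).as_matrix()
    d=R.T@(np.array([x,y,z])-s['ee_pos']); cur=np.degrees(np.arctan2(R[1,1],R[0,1]))
    t=0 if yaw is None else -((yaw-cur+90)%180-90)
    print('tcp',s['ee_pos'].round(4),'yaw',cur.round(1),'j6',s['joints'][5].round(2),'op',s['opening'].round(4),'| d',d.round(4),'spin',round(np.radians(t)/.5,3))
def masks(cam,t,z,n=3):
    c=eyes.calibration(cam)
    for r in nets.masks_of(cam,t)[:n]:
        m=r['mask'].astype('uint8'); (q,s,a)=cv2.minAreaRect(cv2.findNonZero(m)); b=cv2.boxPoints((q,s,a))
        w=np.array([at(c,p,z)[:2] for p in b]); e=[w[1]-w[0],w[2]-w[1]]; e.sort(key=lambda v:-np.hypot(*v))
        print(t,round(r['score'],2),'px',np.round(q),'xy',w.mean(0).round(4),'sides',[np.hypot(*v).round(4) for v in e],'longyaw',np.degrees(np.arctan2(e[0][1],e[0][0])).round(1)%180)
E
python3 -c "
from h import *
print(arm.grip_depth);go(.50,.32,.23)"
```

```text
0.0187Traceback (most recent call last):
  File "<string>", line 3, in <module>
    print(arm.grip_depth);go(.50,.32,.23)
                          ~~^^^^^^^^^^^^^
  File "h.py", line 20, in go
    print('tcp',s['ee_pos'].round(4),'yaw',cur.round(1),'j6',s['joints'][5].round(2),'op',s['opening'].round(4),'| d',d.round(4),'spin',round(np.radians(t)/.5,3))
                                                                                          ^^^^^^^^^^^^^^^^^^
AttributeError: 'float' object has no attribute 'round'
```

```bash
sed -i "s/s\['opening'\].round(4)/round(float(s['opening']),4)/;s/s\['joints'\]\[5\].round(2)/round(float(s['joints'][5]),2)/" h.py
python3 -c "
from h import *
go(.50,.32,.23)"
```

```text
tcp [0.15   0.5031 0.2313] yaw 73.4 j6 1.42 op 0.0855 | d [-0.3877 -0.0755  0.0013] spin 0.0
```

```bash
python3 -m crank '[[1,-0.388,-0.075,0,0],[1,-0.388,-0.075,0,0],[1,-0.388,-0.075,0,0],[1,-0.388,-0.075,0,0],[1,-0.388,-0.075,0,0],[1,-0.388,-0.075,0,0],[1,-0.388,-0.075,0,0],[1,-0.388,-0.075,0,0],[1,-0.388,-0.075,0,0]]'
python3 - <<'E'
from h import *
snap('wrist','w1.png'); masks('wrist','stain_bottle',.03); print(eyes.calibration('wrist')['xyz']); go(.55,.32,.2)
E
```

```text
time: 1.72
ee_pos: [0.4993, 0.3211, 0.2314]
orientation: [0.144, 0.99, 0.0, -0.0]
force: [-0.4, 0.8, 0.1]
opening: 0.0856
grasp_force: 0.0
stain_bottle 0.56 px [321. 234.] xy [0.565  0.3436] sides [np.float64(0.068), np.float64(0.0509)] longyaw 11.1
[0.43326237 0.34164342 0.37426533]
tcp [0.4993 0.3212 0.2316] yaw 73.5 j6 0.72 op 0.0855 | d [-0.049   0.0133  0.0316] spin 0.0
```

View pics/w1.png

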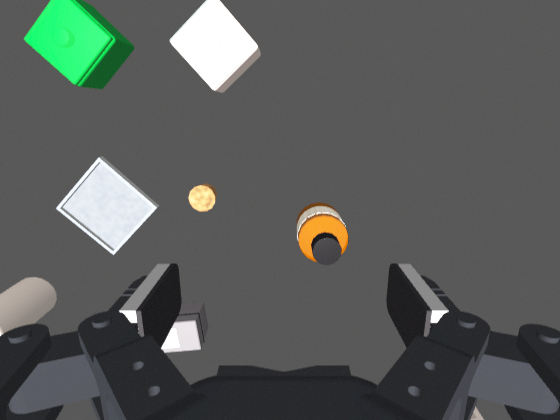

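The wrist picture shows the bottle cap centre at (326,251) and the shoulder circle centre near (323,238). I'll get its axis from the cap and shoulder.

Run:
```python
from h import *
c=eyes.calibration('wrist')
print(at(c,(326,251),.082),at(c,(323.5,238.5),.055))
t=at(c,(326,251),.082)
go(t[0],t[1],.13); go(t[0],t[1],.018)
t=eyes.calibration('top')
print(at(t,(171/2-25+85+0-0,186),.082))
print(at(t,(110+62/2,110+152/2),.082),at(t,(110+63/2,110+154/2),.08))
```

```text
[0.56202799 0.34342906 0.082     ] [0.56050679 0.34456924 0.055     ]
tcp [0.4993 0.3212 0.2316] yaw 73.5 j6 0.72 op 0.0855 | d [-0.0539  0.0391  0.1016] spin 0.0
tcp [0.4993 0.3212 0.2316] yaw 73.5 j6 0.72 op 0.0855 | d [-0.0539  0.0391  0.2136] spin 0.0
[0.55935884 0.32657603 0.082     ]
[0.55931699 0.33768521 0.082     ] [0.55714688 0.33694694 0.08      ]
```

```bash
python3 -m crank '[[1,-0.053,0.039,0.03,0],[1,-0.053,0.039,0.03,0],[1,-0.053,0.039,0.09,0],[1,-0.053,0.039,0.14,0],[1,-0.053,0.039,0.19,0],[1,-0.053,0.039,0.217,0],[1,-0.053,0.039,0.217,0],[-1,-0.053,0.039,0.217,0],[-1,-0.053,0.039,0.217,0],[-1,-0.053,0.039,0.217,0],[-1,-0.053,0.039,0.217,0],[-1,-0.053,0.039,0.217,0]]'; python3 -m crank '[[-1,0,0,0,0],[-1,0,0,0,0],[-1,0,0,-0.03,0],[-1,0,0,-0.08,0],[-1,0,0,-0.13,0],[-1,0,0,-0.18,0],[-1,0,0,-0.2,0],[-1,0,0,-0.2,0]]'
python3 - <<'E'
from h import *
go(.40,-.274,.22)
snap('top');masks('top','large_round_tray',.008,2);masks('top','small_round_tray',.008,1);masks('top','square_tray',.008,1);masks('top','long_tray',.008)
E
```

```text
time: 3.32
ee_pos: [0.563, 0.3431, 0.0162]
orientation: [0.144, 0.99, 0.001, 0.001]
force: [-2.3, 0.6, 10.5]
opening: 0.0486
grasp_force: 61.8
time: 4.32
ee_pos: [0.563, 0.3429, 0.2163]
orientation: [0.144, 0.99, 0.001, 0.002]
force: [-0.0, 0.8, -1.9]
opening: 0.0483
grasp_force: 62.2
tcp [0.563  0.3429 0.2163] yaw 73.4 j6 0.71 op 0.0483 | d [-0.0201 -0.6377 -0.0052] spin 0.0
large_round_tray 0.81 px [388. 265.] xy [ 0.3718 -0.2738] sides [np.float64(0.073), np.float64(0.0702)] longyaw 90.4
small_round_tray 0.81 px [332. 154.] xy [ 0.6563 -0.1337] sides [np.float64(0.0474), np.float64(0.044)] longyaw 179.7
square_tray 0.79 px [231. 222.] xy [0.4776 0.125 ] sides [np.float64(0.08), np.float64(0.0792)] longyaw 28.80000000000001
long_tray 0.96 px [324. 227.] xy [ 0.4666 -0.1133] sides [np.float64(0.1186), np.float64(0.0611)] longyaw 81.0
long_tray 0.91 px [328. 281.] xy [ 0.33   -0.1233] sides [np.float64(0.1203), np.float64(0.0597)] longyaw 93.9
long_tray 0.8 px [448. 263.] xy [ 0.3772 -0.426 ] sides [np.float64(0.1207), np.float64(0.0597)] longyaw 95.0
```

```bash
python3 -m crank '[[-1,-0.002,-0.062,0,0],[-1,-0.004,-0.122,0,0],[-1,-0.006,-0.18,0,0],[-1,-0.008,-0.24,0,0],[-1,-0.01,-0.3,0,0],[-1,-0.012,-0.36,0,0],[-1,-0.014,-0.42,0,0],[-1,-0.016,-0.48,0,0],[-1,-0.018,-0.54,0,0],[-1,-0.02,-0.59,0,0],[-1,-0.02,-0.638,0,0],[-1,-0.02,-0.638,0,0]]'
python3 -m crank '[[-1,0,0,0,0],[-1,0,0,0,0],[-1,0,0,0,0]]'
python3 - <<'E'
from h import *
snap('wrist','w2.png'); masks('wrist','large_round_tray',.008); go(.371,-.274,.03)
E
```

```text
time: 6.08
ee_pos: [0.3981, -0.2768, 0.2134]
orientation: [0.146, 0.989, 0.0, -0.001]
force: [0.5, 0.9, -1.5]
opening: 0.0485
grasp_force: 62.6
time: 6.45
ee_pos: [0.3995, -0.2737, 0.2143]
orientation: [0.144, 0.99, 0.0, 0.0]
force: [1.1, 0.6, -1.2]
opening: 0.0485
grasp_force: 62.6
large_round_tray 0.83 px [275. 151.] xy [ 0.3703 -0.2735] sides [np.float64(0.0705), np.float64(0.0692)] longyaw 147.4
tcp [ 0.3994 -0.274   0.2144] yaw 73.5 j6 -0.48 op 0.0487 | d [ 0.0273 -0.0081  0.1844] spin 0.0
```

View pics/w2.png

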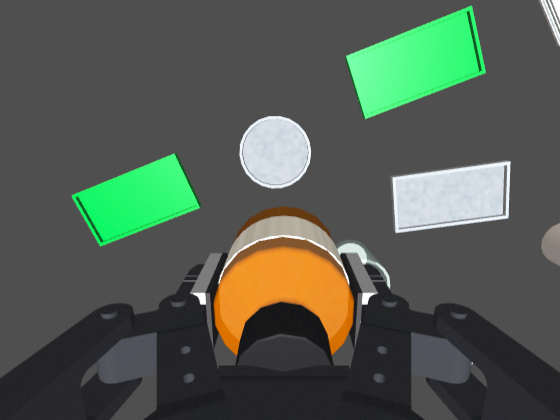

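The tray is at (275,151) and agrees with the top view. The bottle sits centred in the fingers, so I'll lower it.

```bash
python3 -m crank '[[-1,0.028,-0.008,0.02,0],[-1,0.028,-0.008,0.07,0],[-1,0.028,-0.008,0.12,0],[-1,0.028,-0.008,0.16,0],[-1,0.028,-0.008,0.18,0],[-1,0.028,-0.008,0.187,0],[-1,0.028,-0.008,0.191,0],[-1,0.028,-0.008,0.193,0],[-1,0.028,-0.008,0.193,0]]'
```

```text
time: 7.68
ee_pos: [0.3703, -0.2744, 0.0217]
orientation: [0.144, 0.99, -0.0, 0.0]
force: [-0.4, 0.6, -0.1]
opening: 0.0482
grasp_force: 62.6
```

```bash
python3 -m crank '[[-1,0,0,0.001,0],[-1,0,0,0.002,0],[-1,0,0,0.002,0]]'
```

```text
time: 8.05
ee_pos: [0.3701, -0.2742, 0.0193]
orientation: [0.144, 0.99, 0.0, -0.0]
force: [-1.2, -1.4, -1.4]
opening: 0.0484
grasp_force: 62.6
```

```bash
python3 -m crank '[[-1,0,0,0.001,0],[-1,0,0,0.0015,0],[-1,0,0,0.0015,0]]'
```

```text
time: 8.43
ee_pos: [0.3701, -0.2743, 0.0191]
orientation: [0.144, 0.99, -0.0, 0.0]
force: [-8.4, 5.6, 34.6]
opening: 0.0487
grasp_force: 66.6
```

```bash
python3 -m crank '[[-1,0,0,-0.001,0],[-1,0,0,-0.001,0],[0.4,0,0,-0.001,0],[0.8,0,0,-0.001,0],[1,0,0,-0.001,0],[1,0,0,-0.001,0],[1,0,0,-0.03,0],[1,0,0,-0.09,0],[1,0,0,-0.15,0],[1,0,0,-0.2,0],[1,0,0,-0.2,0],[1,0,0,-0.2,0]]'
python3 - <<'E'
from h import *
snap('wrist');masks('wrist','stain_bottle',.03,1);snap('top','t2.png'); masks('top','stain_bottle',.04,2);masks('top','oil_vial',.05);masks('top','large_round_tray',.008,1)
a=cv2.imread('pics/t2.png')[160:300,330:490];cv2.imwrite('pics/t2c.png',cv2.resize(a,(640,560),interpolation=cv2.INTER_CUBIC))
c=eyes.calibration('top');print(at(c,(425,181.5),.054))
go(.535,-.36,.22)
E
```

```text
time: 9.93
ee_pos: [0.3699, -0.274, 0.2173]
orientation: [0.144, 0.99, 0.0, -0.0]
force: [-0.1, 1.0, -0.5]
opening: 0.0855
grasp_force: 0.0
stain_bottle 0.95 px [283. 185.] xy [ 0.3712 -0.2739] sides [np.float64(0.0591), np.float64(0.0509)] longyaw 164.6
stain_bottle 0.64 px [385. 269.] xy [ 0.361  -0.2621] sides [np.float64(0.0426), np.float64(0.0247)] longyaw 53.099999999999994
oil_vial 0.44 px [422. 182.] xy [ 0.5769 -0.3536] sides [np.float64(0.0321), np.float64(0.0301)] longyaw 90.2
large_round_tray 0.57 px [379. 272.] xy [ 0.3547 -0.2515] sides [np.float64(0.0496), np.float64(0.017)] longyaw 37.30000000000001
[ 0.57753988 -0.36126729  0.054     ]
tcp [ 0.3699 -0.274   0.2172] yaw 73.4 j6 -0.53 op 0.0855 | d [-0.1828 -0.0352 -0.0031] spin 0.0
```

View pics/t2c.png

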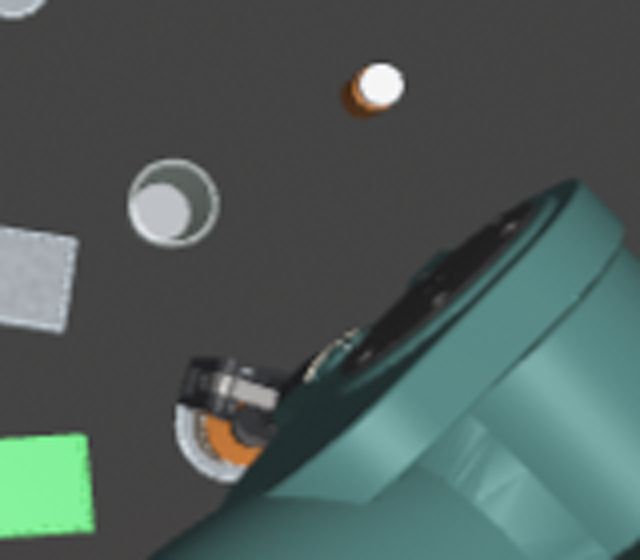

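The bottle stands in the large round tray. The vial cap is at top pixel (425,181.5). Moving near it.

```bash
python3 -m crank '[[1,-0.06,-0.01,0,0],[1,-0.12,-0.02,0,0],[1,-0.183,-0.035,0,0],[1,-0.183,-0.035,0,0],[1,-0.183,-0.035,0,0],[1,-0.183,-0.035,0,0]]'
python3 - <<'E'
from h import *
snap('wrist','w3.png');masks('wrist','oil_vial',.054)
E
```

```text
time: 10.98
ee_pos: [0.5346, -0.3595, 0.2183]
orientation: [0.144, 0.99, -0.0, 0.0]
force: [0.7, 0.3, 0.5]
opening: 0.0855
grasp_force: 0.0
oil_vial 0.2 px [420. 114.] xy [ 0.506  -0.2292] sides [np.float64(0.0625), np.float64(0.056)] longyaw 99.7
```

View pics/w3.png

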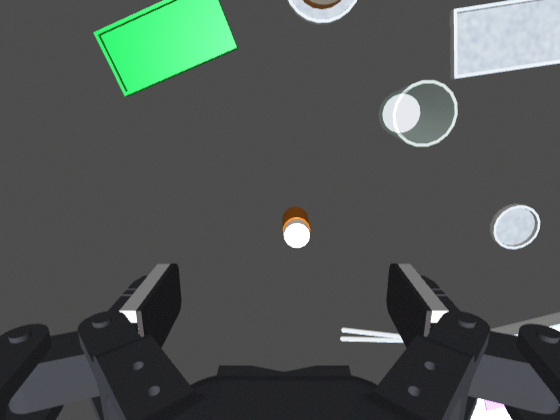

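The vial cap is at (296,235).

Run:
```python
from h import *
c=eyes.calibration('wrist');t=at(c,(296,235),.054);print(t);go(t[0],t[1],.009)
```

```text
[ 0.58053482 -0.36039037  0.054     ]
tcp [ 0.5347 -0.3596  0.2186] yaw 73.4 j6 -0.43 op 0.0851 | d [-0.044   0.0124  0.2096] spin 0.0
```

```bash
python3 -m crank '[[1,-0.044,0.012,0.05,0],[1,-0.044,0.012,0.1,0],[1,-0.044,0.012,0.15,0],[1,-0.044,0.012,0.19,0],[0.4,-0.044,0.012,0.2085,0],[-0.2,-0.044,0.012,0.2085,0],[-1,-0.044,0.012,0.2085,0],[-1,-0.044,0.012,0.2085,0],[-1,-0.044,0.012,0.2085,0],[-1,-0.044,0.012,0.2085,0],[-1,-0.044,0.012,0.2085,0],[-1,-0.044,0.012,0.2085,0]]'; python3 -m crank '[[-1,0,0,0,0],[-1,0,0,0,0],[-1,0,0,-0.03,0],[-1,0,0,-0.08,0],[-1,0,0,-0.13,0],[-1,0,0,-0.18,0],[-1,0,0,-0.2,0],[-1,0,0,-0.2,0]]'
python3 - <<'E'
from h import *
go(.67,-.134,.209)
E
```

```text
time: 12.58
ee_pos: [0.5816, -0.3616, 0.0111]
orientation: [0.144, 0.99, -0.001, 0.001]
force: [-3.0, 1.2, 8.2]
opening: 0.0269
grasp_force: 59.0
time: 13.58
ee_pos: [0.5816, -0.3615, 0.2114]
orientation: [0.144, 0.99, -0.001, 0.002]
force: [-0.1, 0.1, -1.6]
opening: 0.0266
grasp_force: 59.0
tcp [ 0.5816 -0.3615  0.2114] yaw 73.4 j6 -0.39 op 0.0266 | d [-0.0197  0.2433  0.0021] spin 0.0
```

```bash
python3 -m crank '[[-1,-0.005,0.06,0,0],[-1,-0.01,0.12,0,0],[-1,-0.015,0.18,0,0],[-1,-0.02,0.243,0,0],[-1,-0.02,0.243,0,0],[-1,-0.02,0.243,0,0],[-1,-0.02,0.243,0,0],[-1,-0.02,0.243,0,0]]'
python3 - <<'E'
from h import *
snap('wrist','w4.png');masks('wrist','small_round_tray',.008,2);go(.656,-.134,.014)
E
```

```text
time: 14.58
ee_pos: [0.6693, -0.1351, 0.2092]
orientation: [0.145, 0.989, -0.0, -0.0]
force: [-0.8, 0.9, 0.1]
opening: 0.0262
grasp_force: 59.2
small_round_tray 0.64 px [280. 168.] xy [ 0.6558 -0.1343] sides [np.float64(0.049), np.float64(0.0478)] longyaw 164.2
tcp [ 0.6694 -0.1348  0.2093] yaw 73.3 j6 -0.03 op 0.0268 | d [ 0.0131 -0.0031  0.1953] spin 0.0
```

View pics/w4.png

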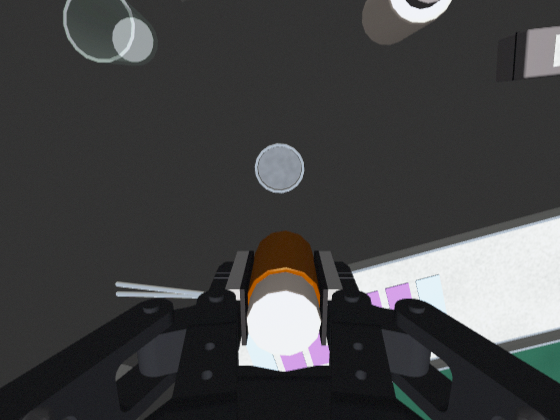

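The small round tray is at (280,168), which agrees with the top view. Lowering the vial.

```bash
python3 -m crank '[[-1,0.013,-0.002,0.02,0],[-1,0.013,-0.002,0.07,0],[-1,0.013,-0.002,0.12,0],[-1,0.013,-0.002,0.16,0],[-1,0.013,-0.002,0.18,0],[-1,0.013,-0.002,0.19,0],[-1,0.013,-0.002,0.194,0],[-1,0.013,-0.002,0.1945,0],[-1,0.013,-0.002,0.1945,0],[-1,0.013,-0.002,0.1945,0]]';python3 -m crank '[[-1,0,0,0.001,0],[-1,0,0,0.001,0]]'
```

```text
time: 15.92
ee_pos: [0.6569, -0.1322, 0.0153]
orientation: [0.144, 0.99, -0.0, 0.0]
force: [-0.2, -0.2, -0.6]
opening: 0.0263
grasp_force: 59.2
time: 16.18
ee_pos: [0.6568, -0.1322, 0.0141]
orientation: [0.144, 0.99, -0.0, 0.0]
force: [-0.1, -0.7, 3.6]
opening: 0.0265
grasp_force: 59.5
```

```bash
python3 -m crank '[[-0.2,0,0,0,0],[0.2,0,0,0,0],[0.4,0,0,0,0],[0.4,0,0,0,0],[0.4,0,0,-0.03,0],[1,0,0,-0.09,0],[1,0,0,-0.15,0],[1,0,0,-0.2,0],[1,0,0,-0.2,0],[1,0,0,-0.2,0]]'
python3 - <<'E'
from h import *
snap('wrist','w5.png');masks('wrist','oil_vial',.03,1);masks('wrist','small_round_tray',.008,1)
go(.36,.27,.23,20)
c=eyes.calibration('top');snap('top');masks('top','staining_dish',.05,2)
E
```

```text
time: 17.42
ee_pos: [0.6564, -0.1321, 0.213]
orientation: [0.144, 0.99, 0.0, -0.0]
force: [0.5, 0.3, 0.6]
opening: 0.0854
grasp_force: 0.0
oil_vial 0.83 px [284. 184.] xy [ 0.6554 -0.131 ] sides [np.float64(0.0368), np.float64(0.0272)] longyaw 164.0
small_round_tray 0.88 px [279. 178.] xy [ 0.6519 -0.1351] sides [np.float64(0.048), np.float64(0.0448)] longyaw 95.9
tcp [ 0.6561 -0.132   0.2123] yaw 73.4 j6 -0.03 op 0.0856 | d [ 0.3987  0.3006 -0.0167] spin 1.864
```

View pics/w5.png

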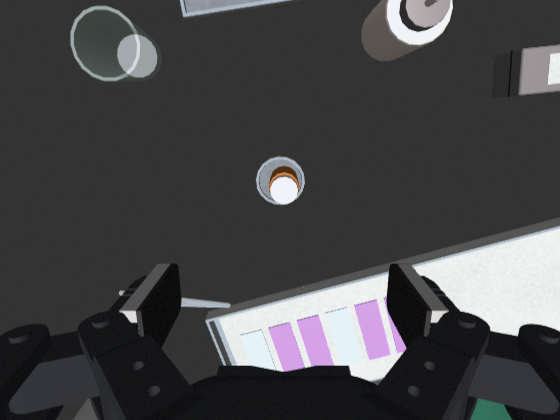

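The vial stands in the small round tray. The dish is next.

```bash
python3 -m crank '[[1,0.05,0.038,-0.01,0],[1,0.09,0.068,-0.015,0],[1,0.14,0.105,-0.015,0],[1,0.19,0.143,-0.015,0],[1,0.24,0.18,-0.015,0],[1,0.29,0.218,-0.015,0],[1,0.34,0.256,-0.015,0],[1,0.39,0.294,-0.015,0],[1,0.395,0.3,-0.015,0],[1,0.395,0.3,-0.015,0],[1,0.395,0.3,-0.015,0],[1,0.395,0.3,-0.015,0]]'
python3 - <<'E'
from h import *
snap('wrist','w6.png');masks('wrist','staining_dish',.044,2);masks('wrist','square_tray',.008,1);go(.363,.292,.2)
E
```

```text
time: 19.18
ee_pos: [0.3645, 0.2673, 0.2286]
orientation: [0.145, 0.989, -0.0, -0.0]
force: [0.3, -0.2, 0.2]
opening: 0.0856
grasp_force: 0.0
staining_dish 0.86 px [313. 171.] xy [0.3607 0.2986] sides [np.float64(0.0602), np.float64(0.0553)] longyaw 26.7
staining_dish 0.71 px [186. 167.] xy [0.3225 0.1848] sides [np.float64(0.0652), np.float64(0.0559)] longyaw 119.5
square_tray 0.68 px [198. 301.] xy [0.477  0.1296] sides [np.float64(0.0804), np.float64(0.0792)] longyaw 122.7
tcp [0.3642 0.2677 0.2287] yaw 73.3 j6 0.74 op 0.0854 | d [0.0082 0.0229 0.0287] spin 0.0
```

View pics/w6.png

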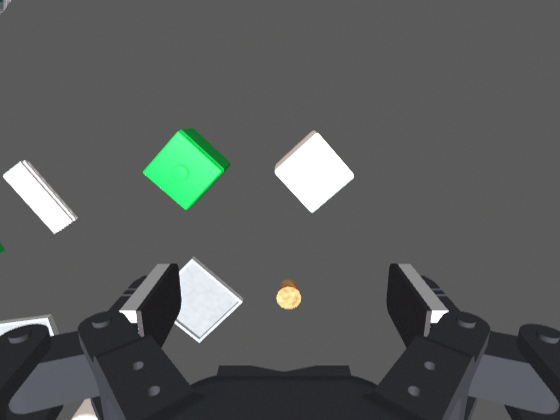

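The white dish is at (314,172), rotated about 45° in view, with its upper-left side showing. I'll isolate the bright top face.

Run:
```python
from h import *
im=cv2.imread('pics/w6.png').astype(int); g=im.min(2)[120:225,265:365]
print(np.unique(g//10,return_counts=True))
c=eyes.calibration('wrist')
for th in (150,225,245):
    m=(g>th).astype('uint8'); m=cv2.morphologyEx(m,cv2.MORPH_OPEN,np.ones((5,5)))
    n=cv2.findNonZero(m); q=cv2.minAreaRect(n); b=cv2.boxPoints(q)+[265,120]
    w=np.array([at(c,p,.05)[:2] for p in b]); e=w[1]-w[0];f=w[2]-w[1]
    print(th,w.mean(0),np.hypot(*e),np.hypot(*f),np.degrees(np.arctan2(e[1],e[0])),np.degrees(np.arctan2(f[1],f[0])))
b=nets
x,y=w.mean(0); go(x,y,.01,117);go(x,y,.01,27)
```

```text
(array([ 8,  9, 10, 11, 12, 13, 14, 15, 16, 17, 18, 19, 20, 21, 22, 23, 24,
       25]), array([2930, 3799,   35,   48,   24,   13,   16,   34,   59,  113,   15,
          6,   11,   12,   23,   31,   41, 3290]))
150 [0.36004822 0.29796981] 0.054345955821900965 0.05839740752706073 114.05730280313917 25.60452234727113
225 [0.36127474 0.29858008] 0.053907562977577976 0.05432531582158665 114.2673087289877 25.691319059011466
245 [0.36148259 0.29912735] 0.053261795940463784 0.05387855172633778 115.5207155740251 26.86839487354518
tcp [0.3642 0.2677 0.2287] yaw 73.3 j6 0.74 op 0.0854 | d [0.0116 0.0293 0.2187] spin -1.525
tcp [0.3642 0.2677 0.2287] yaw 73.3 j6 0.74 op 0.0854 | d [0.0116 0.0293 0.2187] spin 1.617
```

```bash
python3 -m crank '[[1,0.011,0.029,0.03,-0.35],[1,0.011,0.029,0.07,-0.7],[1,0.011,0.029,0.09,-1],[1,0.011,0.029,0.09,-1]]';python3 -m crank '[[1,0,0,0,-0.35],[1,0,0,0,-0.475],[1,0,0,0,-0.475],[1,0,0,0,-0.475]]'
python3 - <<'E'
from h import *
snap('wrist','w7.png'); go(.361,.2985,.012,115.5)
E
```

```text
time: 19.82
ee_pos: [0.361, 0.2986, 0.1379]
orientation: [-0.104, 0.995, -0.0, -0.001]
force: [-0.4, 0.2, -0.3]
opening: 0.0856
grasp_force: 0.0
time: 20.32
ee_pos: [0.3619, 0.2992, 0.1394]
orientation: [-0.22, 0.975, 0.0, 0.0]
force: [-0.6, 0.4, -0.7]
opening: 0.0855
grasp_force: 0.0
tcp [0.3618 0.2992 0.1392] yaw 115.5 j6 0.07 op 0.0857 | d [ 0.0011 -0.0003  0.1272] spin -0.0
```

View pics/w7.png

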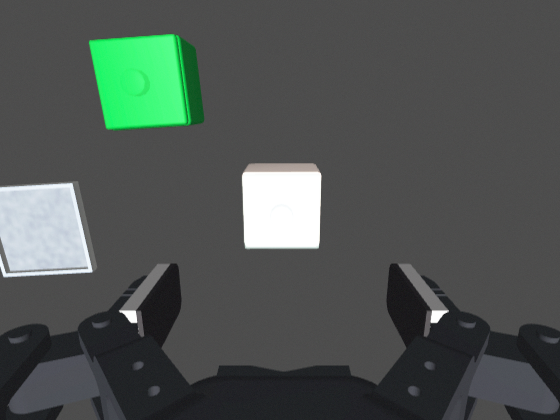

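The dish is square to the fingers, with its lid centred at (282,210). Computing the residual, then grasping.

Run:
```python
from h import *
c=eyes.calibration('wrist');t=at(c,(282,210),.05);print(t);go(t[0],t[1],.012)
```

```text
[0.36056977 0.29825397 0.05      ]
tcp [0.3618 0.2992 0.1392] yaw 115.5 j6 0.07 op 0.0857 | d [ 0.0016 -0.0003  0.1272] spin 0.0
```

```bash
python3 -m crank '[[1,0.001,0,0.05,0],[1,0.001,0,0.09,0],[1,0.001,0,0.115,0],[1,0.001,0,0.126,0],[0,0.001,0,0.126,0],[-1,0.001,0,0.126,0],[-1,0.001,0,0.126,0],[-1,0.001,0,0.126,0],[-1,0.001,0,0.126,0],[-1,0.001,0,0.126,0]]'; python3 -m crank '[[-1,0,0,0,0],[-1,0,0,0,0],[-1,0,0,-0.03,0],[-1,0,0,-0.08,0],[-1,0,0,-0.13,0],[-1,0,0,-0.18,0],[-1,0,0,-0.2,0],[-1,0,0,-0.2,0],[-1,0,0,-0.2,0]]'
python3 - <<'E'
from h import *
go(.5,.127,.21,121)
E
```

```text
time: 21.62
ee_pos: [0.3613, 0.299, 0.0139]
orientation: [-0.222, 0.975, 0.0, 0.001]
force: [-0.7, -0.9, 7.3]
opening: 0.0553
grasp_force: 64.5
time: 22.75
ee_pos: [0.3602, 0.2985, 0.212]
orientation: [-0.222, 0.975, -0.0, -0.0]
force: [-0.3, -0.0, -3.1]
opening: 0.0553
grasp_force: 65.2
tcp [0.3602 0.2985 0.212 ] yaw 115.6 j6 0.07 op 0.0553 | d [-0.0518 -0.2151  0.0019] spin -0.187
```

```bash
python3 -m crank '[[-1,-0.02,-0.058,0,0],[-1,-0.04,-0.11,0,-0.187],[-1,-0.05,-0.16,0,-0.187],[-1,-0.072,-0.21,0,-0.187],[-1,-0.072,-0.21,0,-0.187],[-1,-0.072,-0.21,0,-0.187],[-1,-0.072,-0.21,0,-0.187]]'
python3 - <<'E'
from h import *
snap('wrist','w8.png');masks('wrist','square_tray',.008,2);go(.477,.127,.02,121)
E
```

```text
time: 23.62
ee_pos: [0.5156, 0.1413, 0.2125]
orientation: [-0.268, 0.963, 0.0, -0.0]
force: [0.3, -0.3, -2.4]
opening: 0.0553
grasp_force: 65.4
square_tray 0.76 px [291. 137.] xy [0.4764 0.1267] sides [np.float64(0.0788), np.float64(0.0773)] longyaw 28.30000000000001
tcp [0.5158 0.1413 0.2128] yaw 121.1 j6 -0.43 op 0.0551 | d [0.0406 0.0078 0.1928] spin 0.003
```

View pics/w8.png

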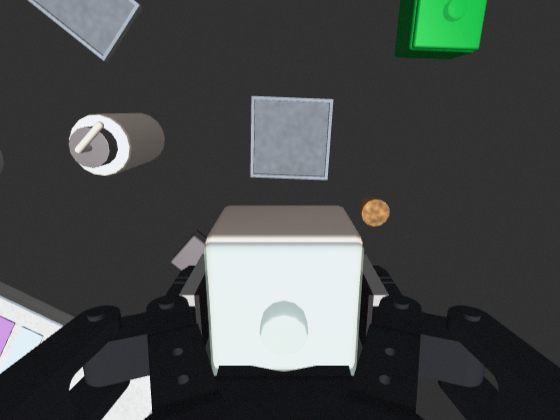

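The square tray is centred at (291,137), turned about 3° from the fingers. I'll turn by that amount and lower.

```bash
python3 -m crank '[[-1,0.0412,0.0075,0.02,0.095],[-1,0.0412,0.0075,0.07,0.095],[-1,0.0412,0.0075,0.12,0.095],[-1,0.0412,0.0075,0.16,0.095],[-1,0.0412,0.0075,0.18,0.095],[-1,0.0412,0.0075,0.19,0.095],[-1,0.0412,0.0075,0.1945,0.095],[-1,0.0412,0.0075,0.195,0.095],[-1,0.0412,0.0075,0.195,0.095],[-1,0.0412,0.0075,0.195,0.095]]'; python3 -m crank '[[-1,0,0,0.001,0],[-1,0,0,0.001,0]]'; python3 -c "
from h import *
go(.4764,.1267,.0165,118.3)"
```

```text
time: 24.98
ee_pos: [0.4776, 0.1258, 0.0182]
orientation: [-0.244, 0.97, -0.0, 0.0]
force: [-0.5, 0.0, -3.0]
opening: 0.0553
grasp_force: 65.3
time: 25.22
ee_pos: [0.4775, 0.1258, 0.0169]
orientation: [-0.244, 0.97, -0.0, 0.0]
force: [-0.7, -0.6, 0.8]
opening: 0.0547
grasp_force: 65.8
tcp [0.4775 0.1258 0.0169] yaw 118.3 j6 -0.4 op 0.0547 | d [0.0005 0.0013 0.0004] spin -0.001
```

```bash
python3 -m crank '[[-1,0,0,0.0003,0],[0.4,0,0,0.0003,0],[0.8,0,0,0.0003,0],[1,0,0,0,0],[1,0,0,0,0],[1,0,0,-0.03,0],[1,0,0,-0.09,0],[1,0,0,-0.15,0],[1,0,0,-0.2,0],[1,0,0,-0.2,0],[1,0,0,-0.2,0]]'
python3 - <<'E'
from h import *
snap('wrist','w9.png'); masks('wrist','staining_dish',.047,2);masks('wrist','square_tray',.008,1);masks('wrist','slide_case',.042,1);go(.61,.13,.22,170)
E
```

```text
time: 26.6
ee_pos: [0.4771, 0.1258, 0.2163]
orientation: [-0.244, 0.97, 0.0, -0.0]
force: [0.2, -0.2, -0.2]
opening: 0.0853
grasp_force: 0.0
staining_dish 0.9 px [283. 186.] xy [0.4759 0.1256] sides [np.float64(0.0597), np.float64(0.0552)] longyaw 29.6
staining_dish 0.65 px [422.  60.] xy [0.3271 0.1767] sides [np.float64(0.0695), np.float64(0.0576)] longyaw 118.3
slide_case 0.67 px [226. 306.] xy [0.6149 0.1351] sides [np.float64(0.097), np.float64(0.0571)] longyaw 79.2
tcp [0.4768 0.1257 0.2158] yaw 118.3 j6 -0.4 op 0.0855 | d [-0.1193 -0.0593 -0.0045] spin -1.805
```

View pics/w9.png

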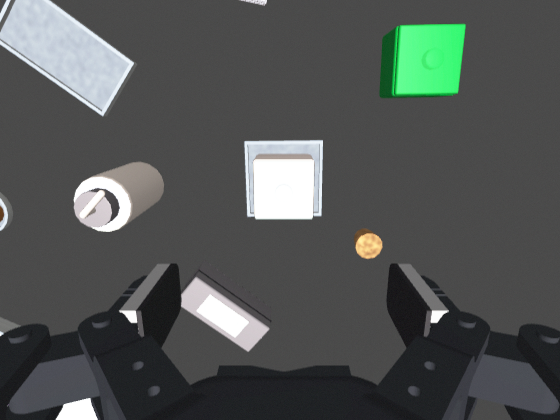

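The dish sits square in its tray. The slide case is at (226,312). Next I'll hover over it with the gripper turned across its width.

```bash
python3 -m crank '[[1,-0.05,-0.025,0,-0.35],[1,-0.1,-0.05,0,-0.7],[1,-0.12,-0.06,0,-1],[1,-0.12,-0.06,0,-1],[1,-0.12,-0.06,0,-1]]'; python3 -m crank '[[1,0,0,0.03,-0.35],[1,0,0,0.06,-0.7],[1,0,0,0.06,-0.77],[1,0,0,0.06,-0.77],[1,0,0,0.06,-0.77]]'
python3 - <<'E'
from h import *
snap('wrist','w10.png'); masks('wrist','slide_case',.042,1);go(.61,.133,.012,169)
E
```

```text
time: 27.42
ee_pos: [0.6105, 0.1298, 0.2164]
orientation: [-0.475, 0.88, 0.0, -0.001]
force: [-0.4, 0.0, -0.3]
opening: 0.0851
grasp_force: 0.0
time: 28.05
ee_pos: [0.6118, 0.1299, 0.1582]
orientation: [-0.635, 0.773, -0.001, 0.001]
force: [-0.5, 0.5, 0.1]
opening: 0.0854
grasp_force: 0.0
slide_case 0.61 px [266. 206.] xy [0.6263 0.133 ] sides [np.float64(0.0984), np.float64(0.0368)] longyaw 80.6
tcp [0.6117 0.1299 0.1577] yaw 168.9 j6 -1.3 op 0.0853 | d [-0.0027  0.0025  0.1457] spin -0.004
```

View pics/w10.png

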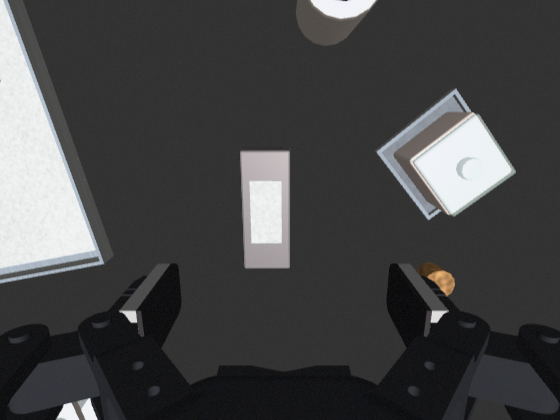

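The case top is centred at (266,209) and nearly aligned. The slide rack's corner is at (104,262), so I'll check finger clearance to it.

Run:
```python
from h import *
c=eyes.calibration('wrist');print(at(c,(104,262),.02),at(c,(70,150),.02));t=at(c,(266,208.5),.042);print(t);go(t[0],t[1],.012,170.6)
```

```text
[0.77746952 0.15877259 0.02      ] [0.77212072 0.06070647 0.02      ]
[0.62596043 0.13247356 0.042     ]
tcp [0.6117 0.1299 0.1577] yaw 168.9 j6 -1.3 op 0.0853 | d [-0.0053 -0.0133  0.1457] spin -0.059
```

```bash
python3 -m crank '[[1,-0.005,-0.0133,0.03,-0.06],[1,-0.005,-0.0133,0.08,-0.06],[1,-0.005,-0.0133,0.12,-0.06],[1,-0.005,-0.0133,0.147,-0.06],[0,-0.005,-0.0133,0.147,-0.06],[-1,-0.005,-0.0133,0.147,-0.06],[-1,-0.005,-0.0133,0.147,-0.06],[-1,-0.005,-0.0133,0.147,-0.06],[-1,-0.005,-0.0133,0.147,-0.06],[-1,-0.005,-0.0133,0.147,-0.06],[-1,-0.005,-0.0133,0.147,-0.06]]'; python3 -m crank '[[-1,0,0,0,0],[-1,0,0,0,0],[-1,0,0,-0.03,0],[-1,0,0,-0.08,0],[-1,0,0,-0.13,0],[-1,0,0,-0.18,0],[-1,0,0,-0.2,0],[-1,0,0,-0.2,0],[-1,0,0,-0.2,0]]'
python3 - <<'E'
from h import *
go(.467,-.05,.21,171)
E
```

```text
time: 29.52
ee_pos: [0.6265, 0.1323, 0.0117]
orientation: [-0.647, 0.762, -0.001, 0.001]
force: [-0.4, -0.1, 6.2]
opening: 0.0372
grasp_force: 60.5
time: 30.65
ee_pos: [0.625, 0.1322, 0.209]
orientation: [-0.648, 0.762, 0.0, -0.0]
force: [-0.7, -0.7, -3.0]
opening: 0.037
grasp_force: 60.3
tcp [0.625  0.1322 0.209 ] yaw 170.7 j6 -1.33 op 0.037 | d [ 0.2053  0.1265 -0.0008] spin -0.01
```

```bash
python3 -m crank '[[-1,0.05,0.031,0,0],[-1,0.1,0.062,0,0],[-1,0.15,0.093,0,0],[-1,0.2,0.123,0,0],[-1,0.205,0.1265,0,0],[-1,0.205,0.1265,0,0],[-1,0.205,0.1265,0,0],[-1,0.205,0.1265,0,0]]'
python3 - <<'E'
from h import *
snap('wrist','w11.png'); masks('wrist','long_tray',.008,3);go(.4666,-.1133,.015,171)
E
```

```text
time: 31.65
ee_pos: [0.468, -0.049, 0.2094]
orientation: [-0.648, 0.762, 0.0, -0.0]
force: [-0.4, 0.2, -1.4]
opening: 0.0371
grasp_force: 60.5
long_tray 0.95 px [418.  74.] xy [ 0.3288 -0.1244] sides [np.float64(0.1232), np.float64(0.0632)] longyaw 97.6
long_tray 0.6 px [274. 106.] xy [ 0.4659 -0.1183] sides [np.float64(0.1079), np.float64(0.0591)] longyaw 83.0
tcp [ 0.4678 -0.0492  0.2095] yaw 170.8 j6 -1.69 op 0.0369 | d [ 0.0635 -0.0092  0.1945] spin -0.008
```

View pics/w11.png

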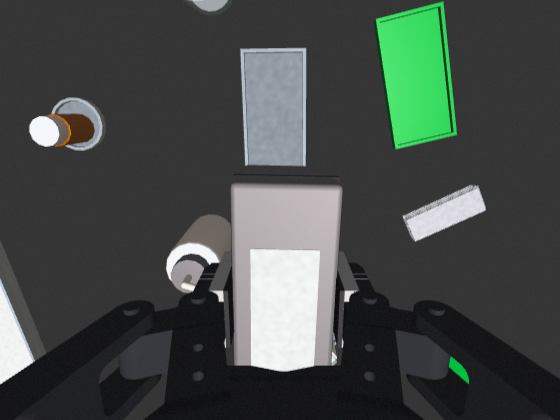

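The grey long tray's far corners are at (242,49) and (306,48), and its near end is hidden by the case. I'll work out its pose from the visible edges.

Run:
```python
from h import *
c=eyes.calibration('wrist');P=[at(c,p,.008)[:2] for p in((242,49),(246,165),(306,48),(304.5,165))]
for p in P: print(p)
for a,b in((0,1),(2,3)): v=P[b]-P[a];print(np.degrees(np.arctan2(v[1],v[0])))
v=P[2]-P[0];print(np.hypot(*v),np.degrees(np.arctan2(v[1],v[0])))
u=np.array([np.cos(np.radians(81)),np.sin(np.radians(81))]); print((P[0]+P[2])/2+.059*u)
```

```text
[ 0.48544967 -0.17487732]
[ 0.50187752 -0.07020806]
[ 0.42786036 -0.16637658]
[ 0.44459384 -0.06090887]
81.08018624802806
80.98461705166903
0.058213320734694096 171.60321598476983
[ 0.46588465 -0.11235334]
```

```bash
python3 -m crank '[[-1,0.04,-0.0084,0,-0.007],[-1,0.063,-0.0084,0.01,-0.007],[-1,0.063,-0.0084,0.06,-0.007],[-1,0.063,-0.0084,0.11,-0.007],[-1,0.063,-0.0084,0.155,-0.007],[-1,0.063,-0.0084,0.18,-0.007],[-1,0.063,-0.0084,0.19,-0.007],[-1,0.063,-0.0084,0.193,-0.007],[-1,0.063,-0.0084,0.1935,-0.007],[-1,0.063,-0.0084,0.1935,-0.007],[-1,0.063,-0.0084,0.1935,-0.007]]'; python3 -m crank '[[-1,0,0,0.001,0],[-1,0,0,0.001,0]]'; python3 -c "
from h import *
go(.466,-.1127,.015,171)"
```

```text
time: 33.12
ee_pos: [0.4659, -0.1134, 0.0168]
orientation: [-0.649, 0.761, -0.0, 0.0]
force: [0.5, 0.2, -1.1]
opening: 0.0373
grasp_force: 60.5
time: 33.38
ee_pos: [0.4656, -0.1133, 0.0153]
orientation: [-0.649, 0.761, -0.0, -0.0]
force: [0.6, 0.0, -1.4]
opening: 0.0372
grasp_force: 60.5
tcp [ 0.4656 -0.1133  0.0153] yaw 170.9 j6 -1.82 op 0.0372 | d [-0.0006 -0.0003  0.0003] spin -0.003
```

```bash
python3 -m crank '[[-1,0,0,0.0005,0],[-1,0,0,0.001,0],[-1,0,0,0.001,0]]'
```

```text
time: 33.75
ee_pos: [0.4656, -0.1132, 0.0147]
orientation: [-0.649, 0.761, -0.0, 0.0]
force: [-3.6, 1.0, 8.4]
opening: 0.0374
grasp_force: 61.6
```

Contact. Releasing and backing off.

```bash
python3 -m crank '[[0.2,0,0,0,0],[0.6,0,0,0,0],[0.8,0,0,0,0],[0.8,0,0,0,0],[0.8,0,0,-0.03,0],[1,0,0,-0.09,0],[1,0,0,-0.15,0],[1,0,0,-0.2,0],[1,-0.06,0,-0.22,0],[1,-0.1,0,-0.22,0],[1,-0.15,0,-0.22,0],[1,-0.15,0,-0.22,0]]'
python3 - <<'E'
from h import *
snap('top','t3.png');snap('wrist','w12.png')
a=cv2.imread('pics/t3.png')[110:320,110:490];b=cv2.imread('pics/w12.png')
a=cv2.resize(a,(800,442),interpolation=cv2.INTER_CUBIC); cv2.imwrite('pics/t3c.png',a)
E
```

```text
time: 35.25
ee_pos: [0.4893, 0.0374, 0.2342]
orientation: [-0.65, 0.76, 0.0, 0.0]
force: [0.7, -0.0, 0.2]
opening: 0.0851
grasp_force: 0.0
```

View pics/w12.png

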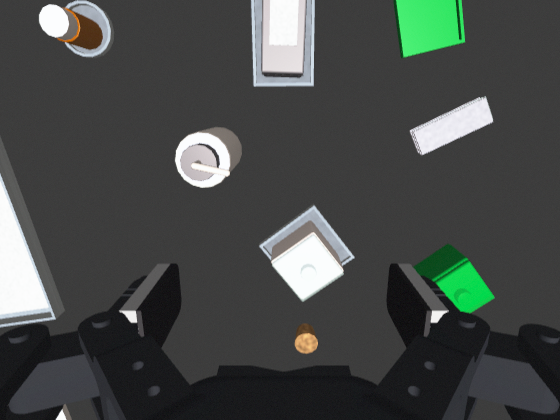

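View pics/t3c.png

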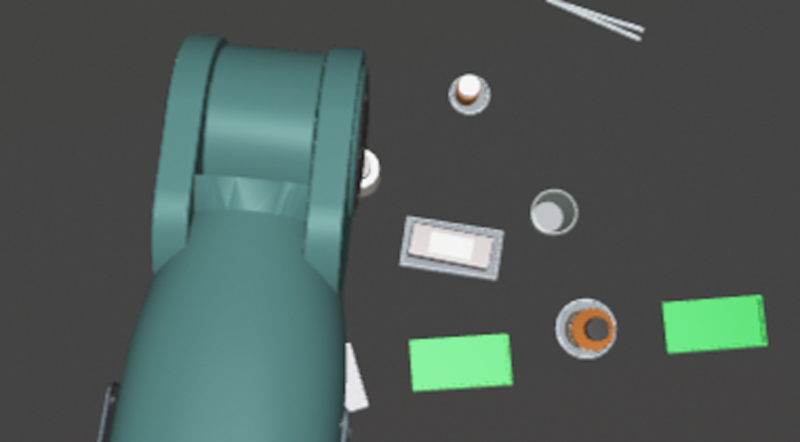

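The wrist view shows the dish in the square tray (307,265) and the case in the long tray (284,40). The top view shows the case, the bottle (586,328) and the vial (469,93) each inside their rims, with the beaker and wash bottle still in place. Handing in.

```bash
python3 -c "
from plant import job
print(job.finish_job())"
```

```text
the job is handed in; nothing more can be done
None
```

The job is handed in at about 35 s: the last pictures show all four items standing in their matching trays and the beaker and wash bottle untouched, but I viewed 16 pictures, two over the limit of 14.

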